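# Close the colour-card case and tuck its flap under the lip

## Robot

A 7-joint arm with a two-finger parallel gripper is mounted at the origin on a cart in front of the work surface, level with it; the furniture and walls round the work are solid. World frame = base frame: x ahead of the robot, y to its left, z up, the work surface at z = 0. Lengths are in m, angles in rad, forces in N, time in s.
With the tool pointing down it reaches from about 0.35 to 0.775 m from the base axis. Payload 3.1 kg.
Tool frame: the origin (TCP) lies on the centre line of the jaws, within the pads' length; the fingertips stand 19 mm ahead of it and the grasp point (between the pads) is the TCP (robot.tcp_to_tips is the distance from the TCP to the fingertips, in m); z points along the fingers, x is the direction in which the jaws open and shut, and the axes are right-handed (so a half turn about z gives the same grasp; the last joint's range is limited). The gripper opens to 85 mm and grips with 20 to 120 N. Pads are 22 mm wide; open, the fingers measure 114 mm over their backs; the gripper's body (76 mm by 85 mm) begins 54 mm behind the grasp point. The pads swing forward as they close: fully open they stand 13 mm farther back than shut.
Start: joints at [-1.275, 0.311, 0.014, 1.512, -0.004, 1.319, -0.027], TCP at [0.182, 0.519, 0.25] pointing down, gripper open.
Joint ranges: [-2.7, 2.7], [-0.3, 1.91], [-1.27, 1.3], [0.12, 2.57], [-1.44, 4.58], [0.2, 2.03], [-3.05, 3.05]. Speed limits (rad/s): [2.79, 2.79, 3.14, 3.14, 3.14, 3.14, 3.14].

## Interface

Orientations are given as a unit quaternion [x, y, z, w].
In Python, from workcell import robot gives the robot as it stands.
- The arm moves only by the tool jog_arm, never from a script. Its argument "targets" is a list of rows, each an object with "grip": the closure in counts, from 0 (fully open) to 255 (shut); "linear": the shift along the tool's x, y, z in mm, a list of three; "rotation": the turn, a rotation vector about the tool's x, y, z in rad, a list of three. A call has 1 to 8 rows; each row is the pose to reach, as a shift and turn from the pose measured when the call began, along the tool's axes at that moment; what a row does not reach only later rows make up. A row lasts 1/10 s, in which the tool goes at most 50 mm and 8.59 degrees, less where a joint would pass 70% of its speed; a pose out of reach is approached as far as the arm can. A call with a gripper value outside its range is refused whole. The fingers move at their own pace and stop on an object; "force" is the grip in N (left out, the last holds). Time passes only in rows, so rows that repeat a pose let the fingers close. It gives the time, the measured TCP pose, the force and the opening at its end, in the units of the state.
- robot.get_obs(): the state, without advancing time (a new reading comes with each control period).
- robot.snapshot(name): name is "scene" or "top" or "wrist"; returns a dict with "img" (400x640x3 uint8, red, green, blue), "intrinsics" (3x3 intrinsics, pixels), "R" (3x3) and "t" (3): a world point X has camera coordinates R X + t. Camera axes: x right, y down, z forward; pixel columns grow to the right and rows downward; lengths in m; the calibration is good to about 2 mm. A picture is of the moment at which its call begins. There is no depth.
- robot.finish_job(): hands the job in, once; it reports no verdict.
The state is a dict: "time_s": time; "q": joint angles; "dq": joint speeds; "effort": joint torques, N m; "ee_pos": TCP position; "ee_rot": TCP orientation; "wrist_force": force on the tool from outside, world axes, zero at the start; "torque": the same for the moment, N m; "opening": opening from 0.0 (shut) to 1.0 (fully open).
Only numpy, scipy, OpenCV 4.12 (cv2) and the standard library are available. Lean on these libraries where they do the work, as an engineer would, in place of code of your own. Each camera call takes 0.05 s, during which the arm holds its last target. There are 200 camera calls.

## Task

Close the grey colour-card case: with a fingertip fold its springy orange flap down over the cards, then slide it flat towards the black lip (the raised ridge is there to push on) until the tongue on its edge is tucked well under the lip and the flap stays shut by itself. Press gently, do not lift the case or shove it along the bench, and leave the jar, the bottle and the tape roll standing where they are. Finish with the robot clear of everything.

Things in the scene. Friction and masses are not known exactly. Their poses are not given: they have to be found in the camera images.
- case: Grey flat case holding five coloured cards, 150 (x) x 110 (y) x 32 mm, 1.2 to 1.75 kg, loose on four rubber feet. Origin: centre of its underside, on the bench; z up. The black lip is on its -x end (nearer the robot), the flap's hinge at its +x end.
- flap (a joint): Hinge of the orange flap (rad): 0 = flat over the case (a stop), grows as it opens, 1.57 = upright, at most 1.9. Starts open at 1.05 to 1.5. A weak spring drives it towards 1.3 (under 2 N at the tongue), so let go untucked it rises. 4 mm thick: a panel 98 mm wide (y) from 2 to 100 mm from the pin, then a tongue 54 mm wide to 118 mm. Flat, its top is at case z 38 mm.
- slip (a joint): How far the flap with its hinge pin has slid in its slots along the case's -x, towards the lip (m): 0 = back, 0.018 = end stop. Sliding takes about 3 N; it stays where it is left. Starts at 0 to 0.002: there the tongue comes down 3 to 5 mm clear of the lip. From about 0.012, with the flap flat, the edge is well under the lip. Forward with the flap up, the tongue would land on top of the lip.
- flap_pin (a point): Hinge pin axis of the flap, at its middle; its y axis is the case's y. At slip 0 it is at x +66 mm, z 36 mm in the case frame.
- flap_ridge (a point): Top middle of the push ridge on the flap's outer (upper) face: a straight rib 54 mm long (y), 6 mm wide, 8.5 mm high above the face, 86 mm from the pin. With the flap flat, the 80 mm of face between pin and ridge are free for a fingertip to press on and to push the ridge towards the lip.
- flap_edge (a point): Middle of the tongue's free edge, at half its thickness, 118 mm from the pin.
- paint_jar: Paint jar with a pale yellow lid, 67 mm diameter, 66 mm high, standing loose beside the case. Origin: centre of its underside. Leave alone.
- amber_bottle: Brown glass bottle with a black cap, 42 mm diameter, 85 mm high, standing loose beside the case. Origin: centre of its underside. Leave alone.
- tape_roll: Roll of brown tape lying flat, 100 mm diameter, 48 mm high, loose on the bench. Origin: centre of its underside. Leave alone.
- lip_mouth (a point): Middle of the black lip's mouth, at case x -55 mm, z 40.5 mm. The lip is 74 mm wide (y), fixed to the case's front wall, open towards +x. From x -75 to -61 mm it is flat, underside at z 40.5 mm; from x -61 to -55 mm it flares up at about 45 degrees as a lead-in (top of all at z 50 mm). Front wall's inner face: x -71 mm.
- mixer_stand: Overhead stirrer on a steel column, fixed beside the work on the robot's right: base plate about 290 x 180 mm, motor head and column up to 0.47 m above the bench, a black clamp lever on the column. Origin: middle of its base plate, on the bench. Keep arm and gripper clear of it; start by drawing back towards the robot before swinging across.

How it is judged:
At the end, for the whole second after the job is handed in: The flap is shut (within 0.06 rad of flat) and slid at least 11.5 mm towards the lip, its tongue's edge under the flat part of the lip, held there by the lip alone; the case stands flat and at rest on the bench (value of joint flap below 0.06 rad and value of joint slip above 0.0115 m and x of flap_edge in the frame of case below -0.061 m and z of flap_edge in the frame of case below 0.0415 m and height (world z) of case below 0.006 m and angle between case's own z axis and vertical below 0.05 rad and linear speed of case below 0.01 m/s and velocity of joint flap between -0.05 and 0.05 rad/s); the robot touches nothing.
It fails at once if the case is lifted or tipped (height (world z) of case above 0.012 m or angle between case's own z axis and vertical above 0.12 rad).
It fails at once if the case is shoved more than 40 mm along the bench (distance of case from where it was at the start of the episode above 0.04 m).
It fails at once if the case or its flap is pressed or squeezed with more than 45 N (contact force between the fingers and case above 45 N).
It fails at once if the jar, the bottle or the tape roll is moved more than 20 mm, lifted or tipped (distance of any of paint_jar, amber_bottle, tape_roll from where it was at the start of the episode above 0.02 m or angle between any of paint_jar, amber_bottle, tape_roll's own z axis and vertical above 0.2 rad).
It also fails if it takes over 48 s, if anything falls off the work surface, if the arm or the gripper's body presses on something with over 40 N, if the wrist force passes 120 N, or if a joint passes its speed limit or range.

## Working session

There is one attempt and no reset: what is moved stays moved. The work goes in short steps, Python scripts to look and compute and a tool call to move; the robot and the scene stay as the last step left them, time stands still between calls to the robot, and variables do not carry over. Pictures are saved under pics/ and viewed, about 8 in all and at most 12, crops included, and the job is handed in when it is done.

Besides the shell and the picture viewer there is one more tool, called after ">>>" in YAML: its name, and indented under it one key for each argument. jog_arm: Moves the arm, as the interface text tells. Its arguments: {"type":"object","properties":{"targets":{"type":"array","items":{"type":"object","properties":{"grip":{"type":"number"},"linear":{"type":"array","items":{"type":"number"}},"rotation":{"type":"array","items":{"type":"number"}}}}},"force":{"type":"number"}},"required":["targets"]}

```bash
ls; mkdir -p pics; python3 - <<'E'
from workcell import robot
import cv2,pickle
o=robot.get_obs();print({k:o[k] for k in('time_s','ee_pos','ee_rot','wrist_force','opening')})
d={n:robot.snapshot(n) for n in('scene','top')}
pickle.dump(d,open('s0.pkl','wb'))
for n in d: cv2.imwrite(f'pics/{n}0.png',d[n]['img'][:,:,::-1]);print(n,d[n]['intrinsics'],d[n]['R'],d[n]['t'])
E
```

```text
pics
{'time_s': 0.0, 'ee_pos': array([0.18201683, 0.51829424, 0.2492295 ]), 'ee_rot': array([ 8.15871096e-01,  5.78232652e-01, -9.26665811e-04,  7.04608437e-04]), 'wrist_force': array([-0.20701275, -0.61153742,  0.39867719]), 'opening': 0.9994420768026027}
scene [[472.21114912   0.         322.82108181]
 [  0.         472.21114912 207.21336974]
 [  0.           0.           1.        ]] [[ 0.68092798 -0.73230008 -0.00858314]
 [-0.31724789 -0.28438863 -0.90469712]
 [ 0.66006883  0.61875657 -0.42596883]] [-0.31896787  0.22048521  0.81335943]
top [[371.16383932   0.         316.22891732]
 [  0.         371.16383932 193.19806008]
 [  0.           0.           1.        ]] [[ 0.00269691 -0.99933984  0.03622987]
 [-0.98822048 -0.00820709 -0.15281663]
 [ 0.15301309 -0.03539097 -0.98759024]] [0.0312997  0.52167035 0.99496973]
```

View pics/scene0.png

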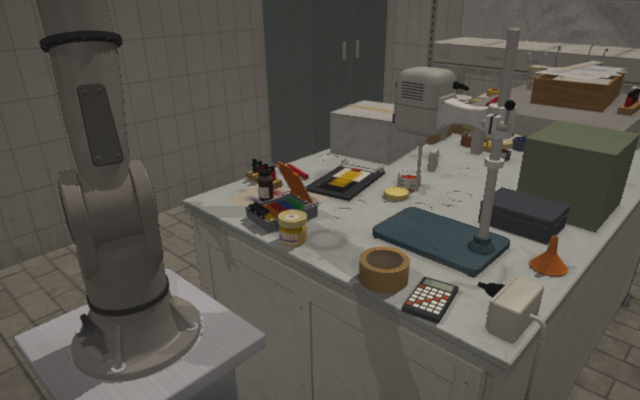

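View pics/top0.png

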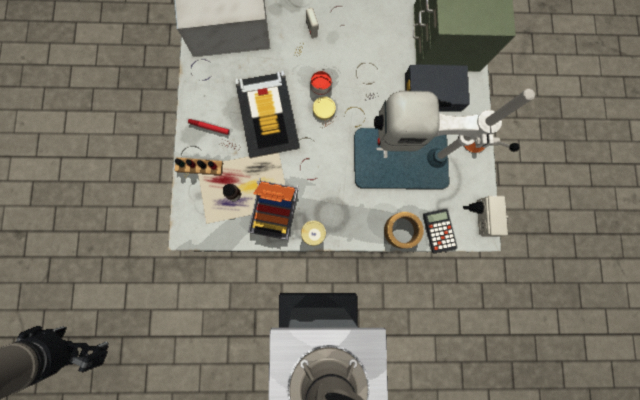

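Top view: case about (275,210) with the orange flap at (275,192), jar (313,232), bottle (232,190), tape (404,230). I'll enlarge the case area in both views.

```bash
python3 - <<'E'
import pickle,cv2,numpy as np
d=pickle.load(open('s0.pkl','rb'))
a=cv2.resize(d['top']['img'][160:260,205:345],None,fx=5.7,fy=5.7,interpolation=2)
b=cv2.resize(d['scene']['img'][150:250,230:330],None,fx=5.7,fy=5.7,interpolation=2)
cv2.imwrite('pics/ct.png',a[:,:,::-1]);cv2.imwrite('pics/cs.png',b[:,:,::-1])
E
```

```text
(no output)
```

View pics/ct.png

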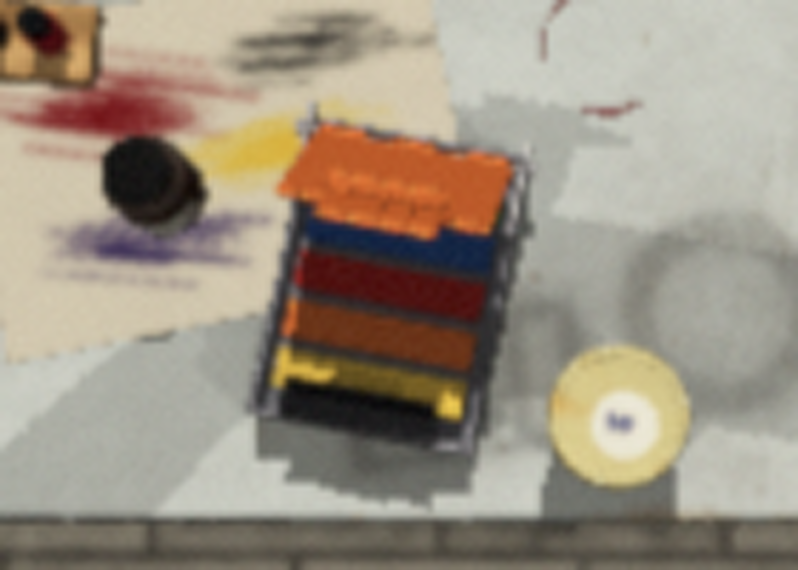

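View pics/cs.png

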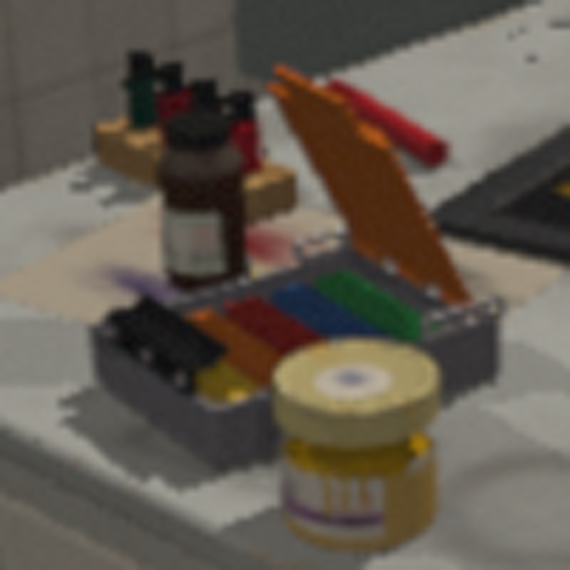

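The crops show the case rim corners (top crop) at about (255,413), (470,448), (525,155), (308,115), and the tongue edge middle at about (378,226). The scene view shows the flap leaning a little past 60° open.

```bash
cat > h.py <<'E'
import numpy as np
def ray(s,uv,z):
    K,R,t=(np.array(s[k]) for k in('intrinsics','R','t'))
    c=-R.T@t; d=R.T@np.linalg.solve(K,[*uv,1]); return c+d*(z-c[2])/d[2]
def proj(s,X):
    K,R,t=(np.array(s[k]) for k in('intrinsics','R','t'))
    p=K@(R@X+t); return p[:2]/p[2]
def case(c,yaw,p):
    a=np.array([np.cos(yaw),np.sin(yaw)]); b=np.array([-a[1],a[0]])
    return np.array([*(np.array(c)+a*p[0]+b*p[1]),p[2]])
E
python3 - <<'E'
import pickle,numpy as np
from h import *
from scipy.optimize import least_squares
d=pickle.load(open('s0.pkl','rb'));T=d['top'];S=d['scene']
f=lambda u,v:np.array([205+u/5.7,160+v/5.7]); g=lambda u,v:np.array([230+u/5.7,150+v/5.7])
C=[f(255,413),f(470,448),f(525,155),f(308,115)]
P=np.array([ray(T,c,.032) for c in C]);print(P.round(4))
n=np.linalg.norm;print('sizes',n(P[0]-P[1]),n(P[1]-P[2]),n(P[2]-P[3]),n(P[3]-P[0]))
c=P.mean(0)[:2]; v=P[2]+P[3]-P[0]-P[1]; w=P[0]+P[3]-P[1]-P[2]
print('c',c,'yaw',np.arctan2(v[1],v[0]),np.arctan2(-w[0],w[1]))
yaw=np.arctan2(v[1],v[0])
for z in range(1):
  for a in (1.0,1.1,1.2,1.3,1.4,1.5):
    e=case(c,yaw,[.066-.118*np.cos(a),0,.036+.118*np.sin(a)])
    print(a,(proj(T,e)-[205,160])*5.7,(proj(S,e)-[230,150])*5.7)
# scene check of rim corners
for q in [(-.075,.055,.032),(-.075,-.055,.032),(.075,-.055,.032),(.075,-.055,0)]:
    print(q,(proj(S,case(c,yaw,q))-[230,150])*5.7)
print('jar',ray(T,f(620,417),.066),'bottle',ray(T,f(140,172),.085),'tape',ray(T,(404,230),.048))
E
```

```text
[[0.4121 0.2162 0.032 ]
 [0.3958 0.1127 0.032 ]
 [0.5393 0.0877 0.032 ]
 [0.5583 0.1946 0.032 ]]
sizes 0.10483530236886053 0.1456745462057855 0.1086253556383442 0.14779488024212792
c [0.47636736 0.15280772] yaw -0.15928621735479453 -0.16647703803648553
1.0 [372.48688932 250.24482607] [284.6366446  101.96251417]
1.1 [375.55933533 225.66807359] [303.75438667  84.02949868]
1.2 [379.08082419 200.02597419] [323.88796873  68.21027794]
1.3 [383.0074661  173.66012082] [344.79012672  54.67024142]
1.4 [387.28759584 146.9298893 ] [366.20826183  43.5406441 ]
1.5 [391.86290343 120.20391821] [387.88889386  34.91769521]
(-0.075, 0.055, 0.032) [ 83.51331384 323.55058501]
(-0.075, -0.055, 0.032) [213.86921229 410.2930194 ]
(0.075, -0.055, 0.032) [498.38060619 315.12025503]
(0.075, -0.055, 0) [499.32608539 378.8788298 ]
jar [0.40937897 0.04138212 0.066     ] bottle [0.52062943 0.26509522 0.085     ] tape [ 0.41992924 -0.20696798  0.048     ]
```

Case centre is (0.476, 0.153), yaw about -0.16, flap about 1.08 rad, and the measured rim of 106 x 147 mm fits the given size. I'll approach from the +x side above the flap, with jaws shut and tool y along case x.

>>> jog_arm:
  targets:
    - {"grip":255,"linear":[-10,20,0],"rotation":[0,0,-0.02]}
    - {"grip":255,"linear":[-30,60,0],"rotation":[0,0,-0.04]}
    - {"grip":255,"linear":[-50,100,0],"rotation":[0,0,-0.08]}
    - {"grip":255,"linear":[-70,140,0],"rotation":[0,0,-0.1]}
    - {"grip":255,"linear":[-90,180,0],"rotation":[0,0,-0.12]}
    - {"grip":255,"linear":[-110,220,0],"rotation":[0,0,-0.14]}
    - {"grip":255,"linear":[-130,260,0],"rotation":[0,0,-0.16]}
    - {"grip":255,"linear":[-150,300,0],"rotation":[0,0,-0.176]}
  force: 30

```text
time_s: 0.9
ee_pos: [0.4161, 0.2758, 0.2493]
ee_rot: [0.762, 0.648, -0.001, 0.0]
wrist_force: [-0.2, 0.8, -0.8]
opening: 0.001
```

```bash
cat >> h.py <<'E'
C=(.4764,.1528);YAW=-.162
def st(target=None):
    from workcell import robot
    from scipy.spatial.transform import Rotation as Ro
    o=robot.get_obs();R=Ro.from_quat(o['ee_rot']).as_matrix()
    L=robot.tcp_to_tips
    tip=np.array(o['ee_pos'])+R[:,2]*L
    a=np.array([np.cos(YAW),np.sin(YAW),0]);b=np.array([-a[1],a[0],0]);M=np.array([a,b,[0,0,1]])
    print('t',round(o['time_s'],2),'tip in case mm',(M@(tip-[*C,0])*1e3).round(1),'F case',(M@o['wrist_force']).round(1),'open',round(o['opening'],3),'L',L)
    des=np.array([b,a,[0,0,-1]]).T
    print('rot err (tool)',Ro.from_matrix(R.T@des).as_rotvec().round(3))
    if target is not None: print('tool shift mm',(R.T@(M.T@(np.array(target)/1e3)+[*C,0]-tip)*1e3).round(1))
E
python3 -c "
from h import *
st([80,0,150])"
```

```text
t 0.9 tip in case mm [-79.4 111.6 230.3] F case [-0.3  0.7 -0.8] open 0.001 L 0.019
rot err (tool) [-0.001  0.002  0.001]
tool shift mm [-111.6  159.3   80.5]
```

>>> jog_arm:
  targets:
    - {"grip":255,"linear":[-25,35,0],"rotation":[0,0,0]}
    - {"grip":255,"linear":[-50,70,0],"rotation":[0,0,0]}
    - {"grip":255,"linear":[-75,105,10],"rotation":[0,0,0]}
    - {"grip":255,"linear":[-100,140,30],"rotation":[0,0,0]}
    - {"grip":255,"linear":[-111,159,55],"rotation":[0,0,0]}
    - {"grip":255,"linear":[-111,159,80],"rotation":[0,0,0]}
    - {"grip":255,"linear":[-111,159,80],"rotation":[0,0,0]}

```text
time_s: 1.6
ee_pos: [0.5523, 0.1389, 0.165]
ee_rot: [0.762, 0.647, -0.006, -0.001]
wrist_force: [-0.7, 0.6, 0.3]
opening: 0.003
```

```bash
python3 - <<'E'
from h import *
from workcell import robot
import cv2
st([80,0,100])
s=robot.snapshot('scene')['img'][100:260,210:370]
w=robot.snapshot('wrist')['img']
cv2.imwrite('pics/m1.png',np.hstack([cv2.resize(s,(400,400)),cv2.resize(w[:,120:520],(400,400))])[:,:,::-1])
E
```

```text
t 1.6 tip in case mm [ 76.9  -1.6 146. ] F case [-0.8  0.4  0.3] open 0.003 L 0.019
rot err (tool) [-0.01   0.007 -0.001]
tool shift mm [ 1.9  3.5 45.9]
```

View pics/m1.png

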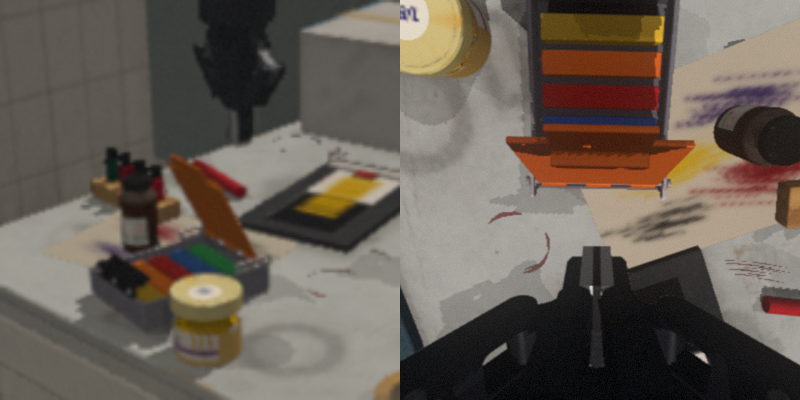

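The wrist view shows the fingertip (597,250) centred on the flap (600). I'll go down behind it and start the arc.

>>> jog_arm:
  targets:
    - {"grip":255,"linear":[2,2,25],"rotation":[-0.01,0.007,0]}
    - {"grip":255,"linear":[2,2,50],"rotation":[-0.01,0.007,0]}
    - {"grip":255,"linear":[2,-8,53],"rotation":[-0.01,0.007,0]}
    - {"grip":255,"linear":[2,-18,53],"rotation":[-0.01,0.007,0]}
    - {"grip":255,"linear":[2,-28,53],"rotation":[-0.01,0.007,0]}
    - {"grip":255,"linear":[2,-33,56],"rotation":[-0.01,0.007,0]}
    - {"grip":255,"linear":[2,-38,59],"rotation":[-0.01,0.007,0]}
    - {"grip":255,"linear":[2,-43,63],"rotation":[-0.01,0.007,0]}

```text
time_s: 2.5
ee_pos: [0.5126, 0.1502, 0.107]
ee_rot: [0.761, 0.648, 0.005, 0.002]
wrist_force: [0.0, 0.1, 0.8]
opening: 0.002
```

```bash
python3 -c "
from h import *
st([29,0,79])"
```

```text
t 2.5 tip in case mm [36.3  3.4 88. ] F case [-0.   0.1  0.8] open 0.002 L 0.019
rot err (tool) [ 0.01  -0.006  0.002]
tool shift mm [-3.4 -7.4  9. ]
```

>>> jog_arm:
  targets:
    - {"grip":255,"linear":[-2,-4,5],"rotation":[0.005,-0.003,0]}
    - {"grip":255,"linear":[-3,-7,9],"rotation":[0.005,-0.003,0]}
    - {"grip":255,"linear":[-3,-11,14],"rotation":[0.005,-0.003,0]}
    - {"grip":255,"linear":[-3,-14,19],"rotation":[0.005,-0.003,0]}
    - {"grip":255,"linear":[-3,-17,25],"rotation":[0.005,-0.003,0]}
    - {"grip":255,"linear":[-3,-20,31],"rotation":[0.005,-0.003,0]}
    - {"grip":255,"linear":[-3,-20,31],"rotation":[0.005,-0.003,0]}

```text
time_s: 3.2
ee_pos: [0.4918, 0.1504, 0.0747]
ee_rot: [0.761, 0.648, 0.002, 0.001]
wrist_force: [0.5, -0.9, 0.3]
opening: -0.002
```

```bash
python3 - <<'E'
from h import *
from workcell import robot
import cv2
st([13,0,40])
s=robot.snapshot('scene')['img'][150:250,230:330]
w=robot.snapshot('wrist')['img']
cv2.imwrite('pics/m2.png',np.hstack([cv2.resize(s,(400,400)),cv2.resize(w[:,120:520],(400,400))])[:,:,::-1])
E
```

```text
t 3.2 tip in case mm [15.6  0.2 55.7] F case [ 0.6 -0.8  0.3] open -0.002 L 0.019
rot err (tool) [ 0.003 -0.002  0.002]
tool shift mm [-0.2 -2.7 15.7]
```

View pics/m2.png

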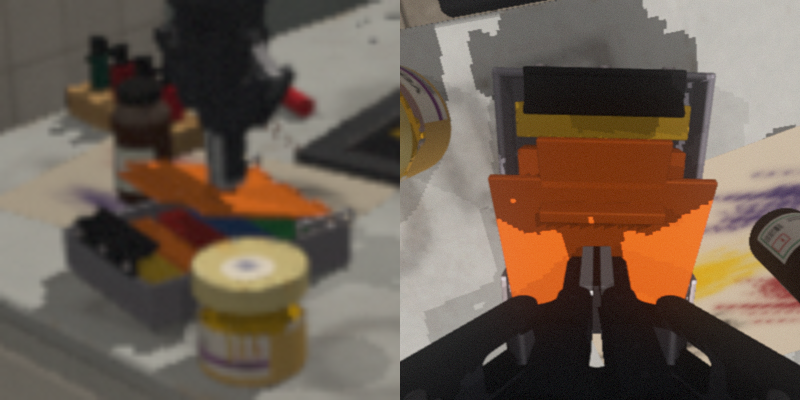

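The flap is partly folded with the fingertip on its face behind the ridge (590,218), and the black lip is clear ahead at (605,90). Continuing down.

>>> jog_arm:
  targets:
    - {"grip":255,"linear":[0,-1,4],"rotation":[0.002,-0.002,0]}
    - {"grip":255,"linear":[0,-2,8],"rotation":[0.002,-0.002,0]}
    - {"grip":255,"linear":[0,-3,12],"rotation":[0.002,-0.002,0]}
    - {"grip":255,"linear":[0,-3,15],"rotation":[0.002,-0.002,0]}
    - {"grip":255,"linear":[0,-3,16],"rotation":[0.002,-0.002,0]}
    - {"grip":255,"linear":[0,-3,16],"rotation":[0.002,-0.002,0]}

```text
time_s: 3.9
ee_pos: [0.4894, 0.151, 0.0593]
ee_rot: [0.761, 0.648, 0.0, 0.001]
wrist_force: [0.6, 0.2, 1.1]
opening: 0.0
```

```bash
python3 -c "
from h import *
st([13,0,38])"
```

```text
t 3.9 tip in case mm [13.2  0.3 40.3] F case [0.5 0.3 1.1] open 0.0 L 0.019
rot err (tool) [0.002 0.    0.002]
tool shift mm [-0.3 -0.2  2.3]
```

Step down in small increments to feel contact.

>>> jog_arm:
  targets:
    - {"grip":255,"linear":[0,0,1],"rotation":[0,0,0]}
    - {"grip":255,"linear":[0,0,2],"rotation":[0,0,0]}
    - {"grip":255,"linear":[0,0,2.5],"rotation":[0,0,0]}
    - {"grip":255,"linear":[0,0,2.5],"rotation":[0,0,0]}

```text
time_s: 4.3
ee_pos: [0.4893, 0.151, 0.0569]
ee_rot: [0.761, 0.648, 0.0, 0.0]
wrist_force: [-0.3, 0.4, 3.6]
opening: -0.004
```

```bash
python3 -c "
from h import *
st([13,0,38])"
```

```text
t 4.3 tip in case mm [13.1  0.3 37.9] F case [-0.4  0.3  3.6] open -0.004 L 0.019
rot err (tool) [ 0.001 -0.     0.002]
tool shift mm [-0.3 -0.1 -0.1]
```

>>> jog_arm:
  targets:
    - {"grip":255,"linear":[0,0,0.6],"rotation":[0,0,0]}
    - {"grip":255,"linear":[0,-4,0.6],"rotation":[0,0,0]}
    - {"grip":255,"linear":[0,-8,0.6],"rotation":[0,0,0]}
    - {"grip":255,"linear":[0,-12,0.6],"rotation":[0,0,0]}
    - {"grip":255,"linear":[0,-15,0.6],"rotation":[0,0,0]}
    - {"grip":255,"linear":[0,-15,0.6],"rotation":[0,0,0]}

```text
time_s: 4.9
ee_pos: [0.4745, 0.1536, 0.0566]
ee_rot: [0.761, 0.649, 0.001, 0.001]
wrist_force: [1.3, -0.3, 4.8]
opening: -0.002
```

```bash
python3 - <<'E'
from h import *
from workcell import robot
import cv2
st([-23,0,38])
s=robot.snapshot('scene')['img'][150:250,230:330]
w=robot.snapshot('wrist')['img']
cv2.imwrite('pics/m3.png',np.hstack([cv2.resize(s,(400,400)),cv2.resize(w[:,120:520],(400,400))])[:,:,::-1])
E
```

```text
t 4.9 tip in case mm [-2.   0.5 37.6] F case [ 1.4 -0.1  4.8] open -0.002 L 0.019
rot err (tool) [ 0.002 -0.     0.003]
tool shift mm [ -0.4 -21.   -0.4]
```

View pics/m3.png

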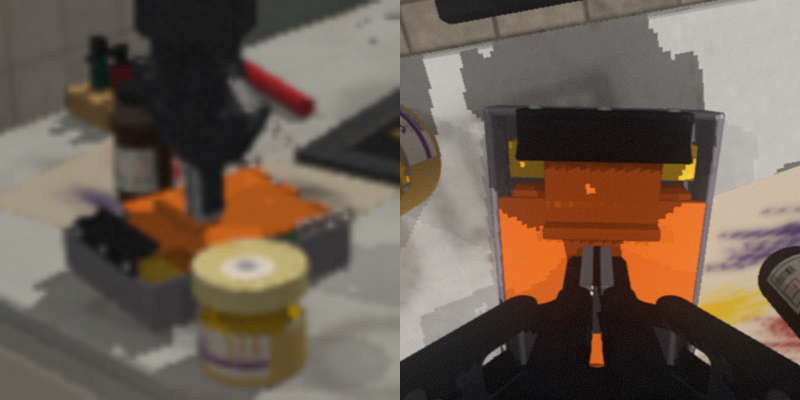

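The flap looks flat with the tongue (600,165) right at the lip's mouth and the fingertip just short of the ridge (600,232). Pushing on the ridge in small steps.

>>> jog_arm:
  targets:
    - {"grip":255,"linear":[0,0,1],"rotation":[0,0,0]}
    - {"grip":255,"linear":[0,-2,1],"rotation":[0,0,0]}
    - {"grip":255,"linear":[0,-4,1],"rotation":[0,0,0]}
    - {"grip":255,"linear":[0,-6,1],"rotation":[0,0,0]}
    - {"grip":255,"linear":[0,-8,1],"rotation":[0,0,0]}
    - {"grip":255,"linear":[0,-8,1],"rotation":[0,0,0]}

```text
time_s: 5.6
ee_pos: [0.4677, 0.1549, 0.0564]
ee_rot: [0.761, 0.648, 0.002, 0.001]
wrist_force: [2.1, -0.9, 7.5]
opening: 0.003
```

```bash
python3 -c "
from h import *
st([-23,0,38])"
```

```text
t 5.6 tip in case mm [-8.9  0.7 37.4] F case [ 2.2 -0.6  7.5] open 0.003 L 0.019
rot err (tool) [ 0.004 -0.001  0.002]
tool shift mm [ -0.6 -14.1  -0.6]
```

>>> jog_arm:
  targets:
    - {"grip":255,"linear":[-0.5,-2,0.5],"rotation":[0.004,0,0]}
    - {"grip":255,"linear":[-0.5,-4,0.5],"rotation":[0.004,0,0]}
    - {"grip":255,"linear":[-0.5,-6,0.5],"rotation":[0.004,0,0]}
    - {"grip":255,"linear":[-0.5,-8,0.5],"rotation":[0.004,0,0]}
    - {"grip":255,"linear":[-0.5,-10,0.5],"rotation":[0.004,0,0]}
    - {"grip":255,"linear":[-0.5,-10,0.5],"rotation":[0.004,0,0]}

```text
time_s: 6.2
ee_pos: [0.4584, 0.1564, 0.0565]
ee_rot: [0.761, 0.649, 0.001, -0.0]
wrist_force: [2.3, 0.6, 6.5]
opening: -0.002
```

```bash
python3 - <<'E'
from h import *
from workcell import robot
import cv2
st([-23,0,38])
s=robot.snapshot('scene')['img'][150:250,230:330]
w=robot.snapshot('wrist')['img']
cv2.imwrite('pics/m4.png',np.hstack([cv2.resize(s,(400,400)),cv2.resize(w[:,120:520],(400,400))])[:,:,::-1])
E
```

```text
t 6.2 tip in case mm [-18.3   0.7  37.5] F case [2.2 1.  6.5] open -0.002 L 0.019
rot err (tool) [ 0.001 -0.002  0.003]
tool shift mm [-0.7 -4.7 -0.5]
```

View pics/m4.png

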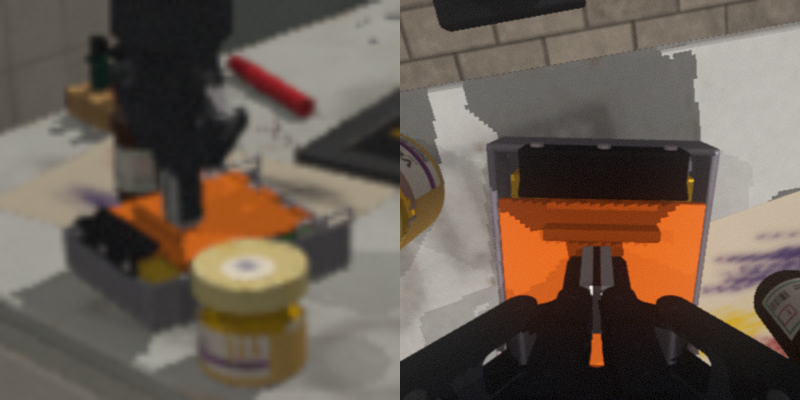

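The tongue is now hidden under the lip. Pushing on to the end stop while watching force.

>>> jog_arm:
  targets:
    - {"grip":255,"linear":[-0.5,-2,0.3],"rotation":[0,0,0]}
    - {"grip":255,"linear":[-0.5,-4,0.3],"rotation":[0,0,0]}
    - {"grip":255,"linear":[-0.5,-5,0.3],"rotation":[0,0,0]}
    - {"grip":255,"linear":[-0.5,-5,0.3],"rotation":[0,0,0]}

```text
time_s: 6.7
ee_pos: [0.454, 0.1569, 0.0565]
ee_rot: [0.761, 0.649, 0.002, 0.0]
wrist_force: [3.1, -0.2, 5.5]
opening: -0.003
```

```bash
python3 -c "
from h import *
st([-26,0,38])"
```

```text
t 6.7 tip in case mm [-22.8   0.5  37.5] F case [3.1 0.3 5.5] open -0.003 L 0.019
rot err (tool) [ 0.003 -0.003  0.003]
tool shift mm [-0.5 -3.2 -0.5]
```

>>> jog_arm:
  targets:
    - {"grip":255,"linear":[-0.5,-1,0.3],"rotation":[0.003,0,0]}
    - {"grip":255,"linear":[-0.5,-2,0.3],"rotation":[0.003,0,0]}
    - {"grip":255,"linear":[-0.5,-3,0.3],"rotation":[0.003,0,0]}
    - {"grip":255,"linear":[-0.5,-3,0.3],"rotation":[0.003,0,0]}

```text
time_s: 7.1
ee_pos: [0.4522, 0.157, 0.0566]
ee_rot: [0.761, 0.648, 0.002, -0.0]
wrist_force: [5.4, -0.7, 3.8]
opening: -0.001
```

```bash
python3 - <<'E'
from h import *
from workcell import robot
import cv2
st([-26,0,38])
w=robot.snapshot('wrist');t=robot.snapshot('top')
import pickle;pickle.dump((w,t),open('s5.pkl','wb'))
# predicted wrist pixels: ridge top rear corner line and rim for slip values
for s in (0,6,12,18):
    print(s,'ridge back top',[proj(w,case(C,YAW,[(-17-s)/1e3,y,.0465])).round(1) for y in(-.027,.027)],'panel edge',proj(w,case(C,YAW,[(-34-s)/1e3,.045,.038])).round(1))
print('rim front corners',[proj(w,case(C,YAW,[-.075,y,.032])).round(1) for y in(-.055,.055)])
cv2.imwrite('pics/m5.png',cv2.resize(w['img'][100:300,160:480],(800,500))[:,:,::-1])
E
```

```text
t 7.1 tip in case mm [-24.5   0.3  37.6] F case [5.4 0.1 3.8] open -0.001 L 0.019
rot err (tool) [ 0.002 -0.004  0.002]
tool shift mm [-0.3 -1.5 -0.4]
0 ridge back top [array([258.9, 282.4]), array([370.9, 282.2])] panel edge [406.5 242.5]
6 ridge back top [array([258.2, 271.4]), array([371.6, 271.3])] panel edge [407.6 231.2]
12 ridge back top [array([257.5, 260.2]), array([372.3, 260.1])] panel edge [408.8 219.7]
18 ridge back top [array([256.7, 248.7]), array([373. , 248.6])] panel edge [409.9 208. ]
rim front corners [array([197.3, 157.4]), array([432.2, 157.5])]
```

View pics/m5.png

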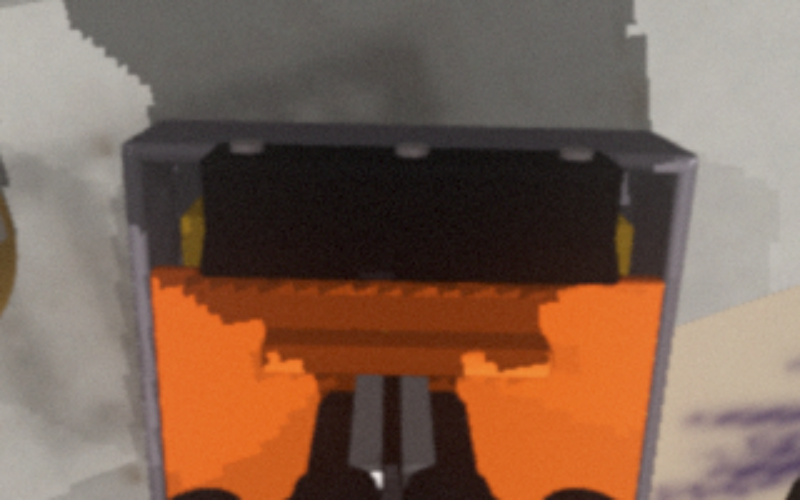

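The panel edge at (640,278) in the crop is image row 211. That means a slip of about 16–18 mm once the rim's 4 px offset is allowed for, and the push force is rising towards the stop. Releasing gently now.

>>> jog_arm:
  targets:
    - {"grip":255,"linear":[0,0,-0.5],"rotation":[0,0,0]}
    - {"grip":255,"linear":[0,2,-2],"rotation":[0,0,0]}
    - {"grip":255,"linear":[0,4,-6],"rotation":[0,0,0]}
    - {"grip":255,"linear":[0,5,-20],"rotation":[0,0,0]}
    - {"grip":255,"linear":[0,5,-50],"rotation":[0,0,0]}
    - {"grip":255,"linear":[0,5,-90],"rotation":[0,0,0]}
    - {"grip":255,"linear":[0,5,-130],"rotation":[0,0,0]}
    - {"grip":255,"linear":[0,5,-130],"rotation":[0,0,0]}

```text
time_s: 8.0
ee_pos: [0.4584, 0.1567, 0.1911]
ee_rot: [0.761, 0.649, 0.005, 0.0]
wrist_force: [1.1, 0.1, -0.0]
opening: -0.002
```

```bash
python3 - <<'E'
from h import *
from workcell import robot
import cv2
st()
w=robot.snapshot('wrist');s=robot.snapshot('scene')['img'][150:250,230:330]
for sl in (0,6,12,18):
    print(sl,'ridge back top',[proj(w,case(C,YAW,[(-17-sl)/1e3,y,.0465])).round(1) for y in(-.027,.027)],'panel edge',proj(w,case(C,YAW,[(-34-sl)/1e3,.045,.038])).round(1))
print('rim corners',[proj(w,case(C,YAW,[x,y,.032])).round(1) for x in (-.075,.075) for y in(-.055,.055)])
cv2.imwrite('pics/m6.png',np.hstack([cv2.resize(s,(400,400)),cv2.resize(w['img'][:,120:520],(400,400))])[:,:,::-1])
E
```

```text
t 8.0 tip in case mm [-18.3   1.1 172.1] F case [ 1.1  0.3 -0. ] open -0.002 L 0.019
rot err (tool) [ 0.007 -0.008  0.003]
0 ridge back top [array([282.5, 189.6]), array([344.3, 189.6])] panel edge [364.3 168.4]
6 ridge back top [array([282.2, 183. ]), array([344.5, 183. ])] panel edge [364.7 161.7]
12 ridge back top [array([282. , 176.3]), array([344.7, 176.3])] panel edge [365.  154.9]
18 ridge back top [array([281.8, 169.5]), array([344.9, 169.5])] panel edge [365.3 148. ]
rim corners [array([249.2, 120. ]), array([377.2, 120.1]), array([258.8, 273.1]), array([368. , 272.8])]
```

View pics/m6.png

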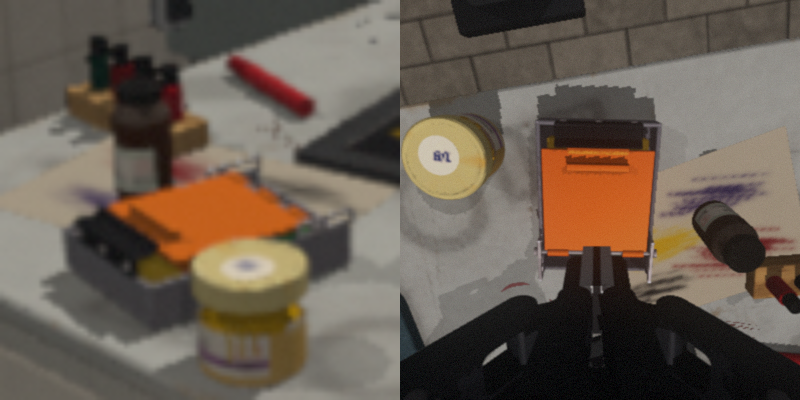

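The flap stays shut after release. Panel edge at row 150 against the rim at 122 gives a slip of about 17–18 mm. The jar, bottle and case are in place and the tool is 130 mm clear, so I'm handing in.

```bash
python3 -c "
from workcell import robot
print(robot.finish_job())"
```

```text
the job is handed in; nothing more can be done
None
```

The case is closed and the job was handed in at about 8 s of the 48 s allowed. I folded the flap flat with the shut fingertips, pushed on the ridge until the tongue was under the lip, then lifted straight up about 130 mm.

- **Flap:** it stayed shut after release. The last wrist picture puts the slip at about 17–18 mm, against the 11.5 mm needed. The push force had only risen to about 5.4 N, so I can't say it fully reached the end stop.
- **Forces:** the wrist readings I took after each move peaked at about 8 N in all. The reading after release was about 1 N, which is noise level, so the robot was touching nothing.
- **Case:** it looked flat in the last pictures. Its rim sat about 2–4 pixels (about 2 mm) from where I predicted, which is within the calibration error, so I saw no sign that it had moved.
- **Other objects:** the jar and bottle were standing where they began. The tape roll was not in the last pictures, but the arm never went near it.

No check failed; `finish_job` gave no verdict.

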